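# Set the warming plate one click up and start it

## Robot

A 6-joint arm with a two-finger parallel gripper is mounted at the origin on a cart in front of the work surface, level with it; the furniture and walls round the work are solid. World frame = base frame: x ahead of the robot, y to its left, z up, the work surface at z = 0. Lengths are in m, angles in degrees, forces in N, time in s.
With the tool pointing down it reaches from about 0.4 to 0.825 m from the base axis. Payload 7 kg.
Tool frame: the origin (TCP) lies at the very end of the fingers, on their centre line; the grasp point (between the pads) lies 19 mm behind it; z points along the fingers, y is the line along which they close (so a half turn about z gives the same grasp; the last joint's range is limited). The gripper opens to 88 mm and grips with 3 to 60 N. Pads are 19 mm wide; open, the fingers measure 130 mm over their backs; the gripper's body (78 mm by 193 mm) begins 47 mm behind the grasp point.
Start: joints at [16.507, 20.546, 0.682, 0, -70.136, -16.507], TCP at [0.675, -0, 0.227] pointing down, gripper open.
Joint ranges: [-176.03, 176.03], [-82.01, 121.73], [-58.28, 71.71], [-173.87, 95.51], [-174.79, -0.11], [-173.66, 173.66]. Speed limits (degrees/s): [136.94, 136.94, 172.46, 180, 180, 180].

## Interface

Orientations are given as [roll, pitch, yaw] about the fixed x, y, z axes, in that order (R = Rz(yaw) Ry(pitch) Rx(roll)).
In Python, from plant import get_state, capture, close_job, regions_of gives the robot as it stands.
- The arm moves only by the tool jog_arm, never from a script. Its argument "moves" is a list of rows, each a list of 3 entries, a list of its own where there are three numbers: the shift along the tool's x, y, z in cm, then the turn about the tool's z in degrees, then the finger opening in cm, from 0 to 8.76. A call has 1 to 12 rows; each row shifts and turns the commanded pose from where the row before left it, along the tool's axes as they then stand; what a row does not reach is not made up. A row lasts 1/8 s, in which the tool goes at most 62.5 mm and 10.7 degrees, less where a joint would pass 70% of its speed; a pose out of reach is approached as far as the arm can. A call is refused whole if a number of a shift passes 6.25 or a number of a turn 10.7, either way. A call with a gripper value outside its range is refused whole. The fingers move at their own pace and stop on an object; "newtons" is the grip in N (left out, the last holds). Time passes only in rows, so rows that do not move let the fingers close. It gives the time, the measured TCP pose, the force, the opening and the grip force at its end, in the units of the state.
- get_state(): the state, without advancing time (a new reading comes with each control period).
- capture(name): name is "scene" or "side" or "wrist"; returns a dict with "pixels" (400x640x3 uint8, blue, green, red), "mtx" (3x3 intrinsics, pixels), "world_from_camera" (4x4, takes a point from camera to world coordinates); the wrist camera has in their place "hand_eye" (4x4, takes a point from camera to tool coordinates, whose origin is the TCP and whose axes are the flange's). Camera axes: x right, y down, z forward; pixel columns grow to the right and rows downward; lengths in m; the calibration is good to about 2 mm. The wrist camera is an equidistant fisheye: a pixel r from the principal point sees the ray r / f radians off the axis. A picture is of the moment at which its call begins: read the wrist's pose just before it. There is no depth.
- close_job(): hands the job in; it is judged then, once.
Trained networks look in a picture, given as the dict that the camera call returned (one of the last four; its "shot" number tells which), for a name from the list of things; names that differ only in an ending like _2 or _b are one class to them, and where a whole thing is asked for, a point or a joint stands for the part that bears it (a point fixed in the world has none). Each returns a list of dicts, best first, with "confidence" (0 to 1); they miss things now and then, are a little off and sometimes report something else, mostly with a low value. They report only what shows in the picture. A call takes as long as a camera call.
- regions_of(picture, thing): "pixels" (400x640 bool, what is visible of it) and "pixel" ([column, row] in pixels, amid what is visible of it).
The state is a dict: "time_s": time; "joints": joint angles; "qd": joint speeds; "joint_torque": joint torques, N m; "tcp_pos": TCP position; "eef_rot": TCP orientation; "contact_force": force on the tool from outside, world axes, zero at the start; "moment": the same for the moment, N m; "gripper_width": finger opening in m; "gripper_force": force on a finger pad.
Only numpy, scipy, OpenCV 4.12 (cv2) and the standard library are available. Lean on these libraries where they do the work, as an engineer would, in place of code of your own. Each camera call takes 0.05 s, during which the arm holds its last target. There are 200 camera calls.

## Task

On the bench warming plate, gently roll the knurled thumbwheel one click away from you with a fingertip, so that its double line stands at the pointer marks, then press the start button beside it all the way down and let it go. Only touch: do not squeeze the wheel, do not lift or shove the warming plate, leave the little pot on it and the timer's knob alone, and do not press the button before the wheel is set.

Things in the scene. Friction and masses are not known exactly. Their poses are not given: they have to be found in the camera images.
- warmer: Bench warming plate: loose grey box 170 (x) x 150 (y) x 50 mm on rubber feet, 1.8 kg, with wheel and button at its front and a round hot plate behind. Origin at the centre of its underside; x towards its back, y to its left, z up.
- wheel_crown (a point): Top of the knurled thumbwheel, mid-width, 60 mm above the counter; fixed to the housing (axes as warmer). The wheel is a drum, radius 28, width 34 mm, axis along y, 28 mm below. It stands 10 mm out of the housing between two cheeks (58 mm long, 5 thick, tops 3 mm below the crown) with white pointer marks. Press on it from above with 5 to 10 N and drag; about 2 N along the rim turns it.
- wheel (a joint): Turn of the wheel, rad; grows as its top moves along the housing's +x (away from the robot), 28 mm of rim per rad. Sprung detents at -0.63, 0, 0.63, 1.26 (18 mm of rim a click); past half-way it snaps into the next. White lines across it come to the pointer marks: short line at -0.63, single line at 0 (start), double line at 0.63 (wanted), triple line at 1.26.
- start_top (a point): Centre of the top of the start button, a round grey push button of 24 mm diameter in a black collar, 72 mm to the right (-y) of the wheel on the same housing.
- start (a joint): Travel of the start button, m: 0 released, 0.006 fully down (about 5 N); it springs back.
- plate (a point): Centre of the round aluminium hot plate (94 mm across, top 56 mm above the counter) at the back of the warming plate's housing, 82 mm behind the wheel. Axes as the housing.
- pinch_pot: Small pale clay pinch pot, 60 x 64 x 38 mm, loose, standing on the hot plate; origin at the centre of its underside. Its rim is 94 mm above the counter. To be left alone.
- timer: Separate timer, a fixed grey box 150 x 110 x 44 mm with a bar-grip knob (top 88 mm above the counter) and a blue rib lying on it. It stands left or right of the warming plate. Origin at the centre of its underside. To be left alone.
- timer_knob (a joint): Turn of the timer's bar-grip knob, rad; to be left alone.

How it is judged (in metres and radians):
On the way, in this order (a step that is already met when the one before it is completed fails the run):
1. the wheel has clicked over to the double line (value of joint wheel between 0.5 and 0.76 rad), for 0.2 s.
2. the start button is pressed down (value of joint start above 0.0045 m), for 0.05 s.
At the end, for the whole second after the job is handed in: The wheel rests in the detent of the double line (0.50 to 0.76 rad), the start button has been pressed and has sprung back, the warming plate is within 20 mm of where it stood and the pot still stands upright on its plate (within 30 mm of the middle) (all of step 1 and value of joint start below 0.002 m and distance of plate from where it was at the start of the episode below 0.02 m and horizontal distance between pinch_pot and plate below 0.03 m and z of pinch_pot in the frame of plate below 0.01 m and angle between pinch_pot's own z axis and vertical below 0.2 rad); the robot touches nothing.
It fails at once if the start button is pressed while the wheel is not at the double line (value of joint start above 0.004 m and (value of joint wheel below 0.4 rad or value of joint wheel above 0.86 rad)).
It fails at once if the warming plate is lifted or tipped, or the pot is lifted off it (height (world z) of plate above 0.064 m or angle between plate's own z axis and vertical above 0.1 rad or z of pinch_pot in the frame of plate above 0.015 m).
It fails at once if the warming plate is shoved more than 30 mm (distance of plate from where it was at the start of the episode above 0.03 m).
It fails at once if the wheel is squeezed or pressed hard (over 40 N) (contact force between the fingers and wheel above 40 N).
It fails at once if the fingers bear on the timer's knob or the pot (contact force between the fingers and timer_knob above 3 N or contact force between the fingers and pinch_pot above 3 N).
It also fails if it takes over 38 s, if anything falls off the work surface, if the arm or the gripper's body presses on something with over 40 N, if the wrist force passes 120 N, or if a joint passes its speed limit or range.

## Working session

There is one attempt and no reset: what is moved stays moved. The work goes in short steps, Python scripts to look and compute and a tool call to move; the robot and the scene stay as the last step left them, time stands still between calls to the robot, and variables do not carry over. Pictures are saved under pics/ and viewed, at most 10 in all, crops included, and the job is handed in when it is done.

Besides the shell and the picture viewer there is one more tool, called after "Request:" by a JSON object that holds its "name" and its "arguments". jog_arm: Moves the arm, as the interface text tells. Its arguments: {"type":"object","properties":{"moves":{"type":"array"},"newtons":{"type":"number"}},"required":["moves"]}

```bash
mkdir -p pics
cat > h.py <<'E'
import numpy as np, cv2
from plant import get_state, capture, close_job, regions_of
def ray(c,px):
    K=c["mtx"]; d=np.array([(px[0]-K[0][2])/K[0][0],(px[1]-K[1][2])/K[1][1],1.0])
    T=np.array(c["world_from_camera"]); d=T[:3,:3]@d
    return T[:3,3],d/np.linalg.norm(d)
def tri(r1,r2):
    (p,d),(q,e)=r1,r2
    s=np.linalg.lstsq(np.c_[d,-e],q-p,rcond=None)[0]
    a=p+s[0]*d;b=q+s[1]*e
    return (a+b)/2,np.linalg.norm(a-b)
def atz(r,z): return r[0]+r[1]*(z-r[0][2])/r[1][2]
E
python3 - <<'E'
from h import *
s=get_state();print({k:s[k] for k in("time_s","tcp_pos","eef_rot","contact_force","gripper_width")})
P={}
for n in("scene","side"):
    c=capture(n);P[n]=c;cv2.imwrite(f"pics/{n}0.png",c["pixels"])
    for t in("wheel","start","plate","pinch_pot","timer","timer_knob","warmer"):
        r=regions_of(c,t)[:2]
        print(n,t,[(round(x["confidence"],2),np.round(x["pixel"]),int(x["pixels"].sum())) for x in r])
        if r: P[n,t]=ray(c,r[0]["pixel"])
for t in("wheel","start","plate","pinch_pot","timer","timer_knob"):
    if("scene",t)in P and("side",t)in P: print(t,tri(P["scene",t],P["side",t]))
E
```

```text
{'time_s': 0.0, 'tcp_pos': array([ 6.74515164e-01, -1.29771574e-05,  2.25577693e-01]), 'eef_rot': array([ 1.79902888e+02, -6.85491742e-03, -9.00080022e+01]), 'contact_force': array([-0.14178007, -0.61494278,  0.07282237]), 'gripper_width': 0.08758786515867564}
scene wheel [(0.9, array([249., 276.]), 351)]
scene start [(0.51, array([281., 248.]), 143)]
scene plate [(0.69, array([252., 268.]), 6929)]
scene pinch_pot [(0.86, array([231., 229.]), 796), (0.22, array([251., 271.]), 6870)]
scene timer [(0.97, array([361., 197.]), 2302), (0.65, array([281., 249.]), 119)]
scene timer_knob [(0.65, array([366., 183.]), 300)]
scene warmer [(0.57, array([248., 272.]), 6716), (0.55, array([250., 273.]), 352)]
side wheel [(0.45, array([273., 182.]), 28)]
side start [(0.38, array([278., 188.]), 45)]
side plate [(0.56, array([289., 195.]), 2310)]
side pinch_pot [(0.93, array([309., 175.]), 369), (0.33, array([342., 262.]), 2988)]
side timer [(0.59, array([345., 264.]), 3177), (0.34, array([272., 185.]), 70)]
side timer_knob [(0.89, array([335., 243.]), 416)]
side warmer [(0.66, array([290., 194.]), 2229)]
wheel (array([0.43172906, 0.25117623, 0.0558927 ]), np.float64(0.007573959624295787))
start (array([0.43283263, 0.17808459, 0.0681588 ]), np.float64(0.0010914524708694278))
plate (array([0.46884347, 0.21516555, 0.02888469]), np.float64(0.001674502211505641))
pinch_pot (array([0.52580757, 0.21259526, 0.08143847]), np.float64(0.0005390367519551464))
timer (array([ 0.50066906, -0.1450927 ,  0.01746549]), np.float64(0.010553326753426785))
timer_knob (array([ 0.48352976, -0.1331563 ,  0.06368804]), np.float64(0.010344694409192475))
```

Run:
```python
import cv2,numpy as np
a=cv2.imread("pics/scene0.png")[160:360,140:440];b=cv2.imread("pics/side0.png")[120:320,200:420]
a=cv2.resize(a,None,fx=2.6,fy=2.6,interpolation=cv2.INTER_CUBIC);
cv2.imwrite("pics/a.png",a);cv2.imwrite("pics/b.png",cv2.resize(b,None,fx=3,fy=3))
```

```text
(no output)
```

View pics/a.png

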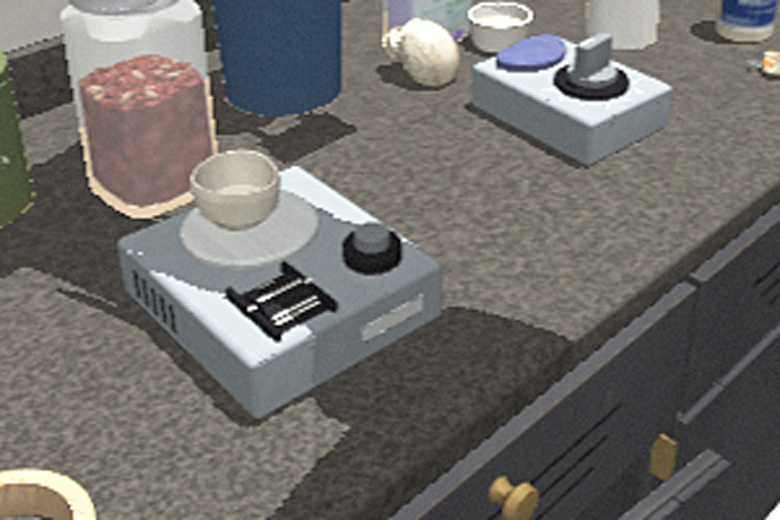

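View pics/b.png

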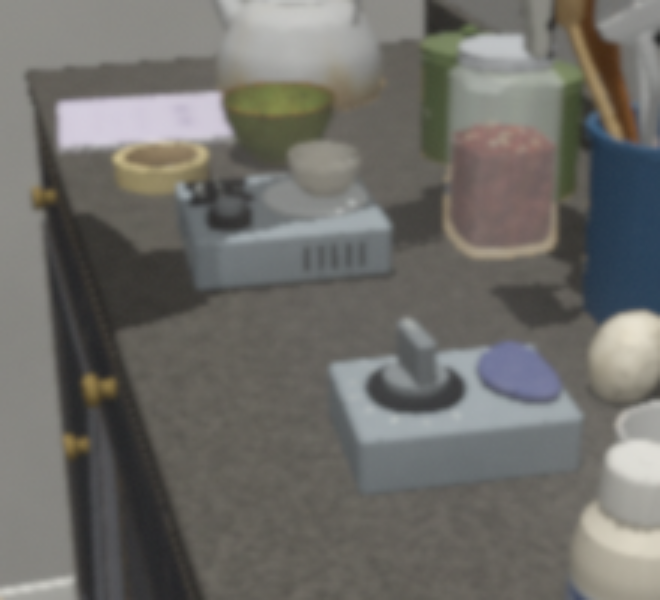

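The scene picture shows the warmer at left: wheel at about pixel (249,276), button at (283,250), pot behind at (231,229). The timer is well to the right, so it is out of the way. I'll move above the warmer with the fingers closed.

Request:
{"name": "jog_arm", "arguments": {"moves": [[[-3, 3, 0], 0, 0], [[-3, 3, 0], 0, 0], [[-3, 3, 0], 0, 0], [[-3, 3, 0], 0, 0], [[-3, 3, 0], 0, 0], [[-3, 3, 0], 0, 0], [[-3, 3, 0], 0, 0], [[-3, 3, 0], 0, 0], [[0, 0, 0], 0, 0], [[0, 0, 0], 0, 0], [[0, 0, 0], 0, 0]]}}

```text
time_s: 2.17
tcp_pos: [0.4355, 0.2395, 0.2265]
eef_rot: [-180.0, -0.0, -90.1]
contact_force: [-0.0, 0.2, -0.9]
gripper_width: 0.0005
gripper_force: 0.0
```

```bash
cat >> h.py <<'E'
from scipy.spatial.transform import Rotation as Rn
def wray(c,s,px):
    K=np.array(c["mtx"]); u=np.array([(px[0]-K[0,2])/K[0,0],(px[1]-K[1,2])/K[1,1]]); r=np.linalg.norm(u)
    d=np.r_[u*np.sin(r)/max(r,1e-9),np.cos(r)]
    H=np.array(c["hand_eye"]);R=Rn.from_euler("xyz",s["eef_rot"],degrees=True).as_matrix()
    return R@H[:3,3]+s["tcp_pos"],R@H[:3,:3]@d
E
python3 - <<'E'
from h import *
s=get_state();c=capture("wrist");cv2.imwrite("pics/w1.png",c["pixels"])
print(s["time_s"],s["tcp_pos"],s["eef_rot"],s["contact_force"],s["gripper_width"]);print(c["hand_eye"])
for t,z in(("wheel",.058),("start",.062),("plate",.056),("pinch_pot",.08),("warmer",.05)):
    for x in regions_of(c,t)[:2]: print(t,round(x["confidence"],2),np.round(x["pixel"]),x["pixels"].sum(),atz(wray(c,s,x["pixel"]),z))
E
```

```text
2.175 [0.4355049  0.23945465 0.22651369] [-1.79999331e+02 -1.02647741e-02 -9.00578414e+01] [-0.02669392  0.15509818 -0.85922357] 0.0004909735404546571
[[ 1.51325566e-05 -9.63007521e-01 -2.69474516e-01  7.35618440e-02]
 [ 9.99999992e-01  4.91967757e-05 -1.19656245e-04 -6.98670941e-04]
 [ 1.28487141e-04 -2.69474512e-01  9.63007513e-01 -1.58641326e-01]
 [ 0.00000000e+00  0.00000000e+00  0.00000000e+00  1.00000000e+00]]
wheel 0.97 [318. 189.] 1252 [0.43830857 0.24549982 0.058     ]
start 0.67 [330. 128.] 415 [0.42644431 0.17947934 0.062     ]
plate 0.82 [290. 156.] 16351 [0.46856317 0.20848718 0.056     ]
warmer 0.94 [292. 156.] 16498 [0.46740088 0.20939117 0.05      ]
```

View pics/w1.png

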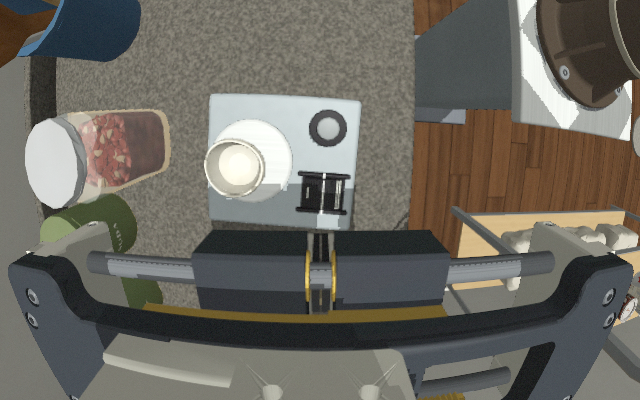

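The wrist view shows the wheel with its single line at about (323,193), the button at (327,128) and the pot at (237,166). I'll take a second wrist view from elsewhere, to triangulate and to get the yaw.

Request:
{"name": "jog_arm", "arguments": {"moves": [[[3, 1, -1], 0, 0], [[3, 1, -1], 0, 0], [[0, 0, 0], 0, 0], [[0, 0, 0], 0, 0]]}}

```text
time_s: 2.98
tcp_pos: [0.4152, 0.1801, 0.2467]
eef_rot: [-180.0, 0.0, -90.0]
contact_force: [0.5, -0.8, -0.2]
gripper_width: 0.0003
gripper_force: 0.0
```

Run:
```python
from h import *
s=get_state();c=capture("wrist");cv2.imwrite("pics/w2.png",c["pixels"])
print(s["time_s"],s["tcp_pos"],s["eef_rot"],s["contact_force"])
for t,z in(("wheel",.058),("start",.062),("plate",.056),("pinch_pot",.08)):
    for x in regions_of(c,t)[:2]:
        ys,xs=np.nonzero(x["pixels"]); print(t,round(x["confidence"],2),np.round(x["pixel"]),x["pixels"].sum(),xs.min(),xs.max(),ys.min(),ys.max(),atz(wray(c,s,x["pixel"]),z))
w=cv2.imread("pics/w1.png");a=cv2.resize(w[85:235,195:375],None,fx=4,fy=4,interpolation=cv2.INTER_CUBIC);cv2.imwrite("pics/w1c.png",a)
```

```text
2.975 [0.41520083 0.18011082 0.24665635] [-1.79977042e+02  2.90485075e-02 -9.00245644e+01] [ 0.51676475 -0.80739417 -0.1792633 ]
wheel 0.68 [304. 225.] 325 289 323 222 243 [0.43574794 0.23454388 0.058     ]
start 0.57 [309. 180.] 381 299 320 170 191 [0.42846389 0.17900772 0.062     ]
start 0.28 [276. 182.] 10059 202 341 141 248 [0.46705121 0.18152836 0.062     ]
plate 0.57 [279. 180.] 10237 201 340 141 248 [0.46422529 0.1804869  0.056     ]
pinch_pot 0.74 [226. 210.] 1799 200 252 191 231 [0.52300899 0.20974071 0.08      ]
```

View pics/w1c.png

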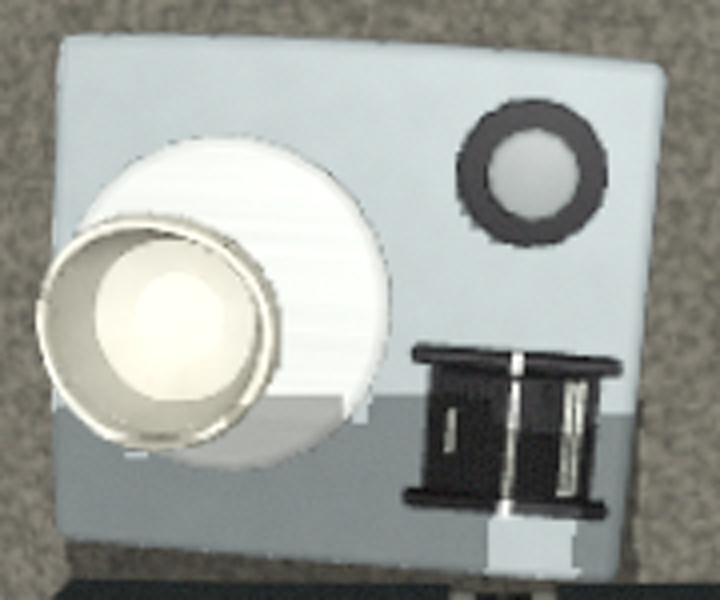

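View pics/w2.png

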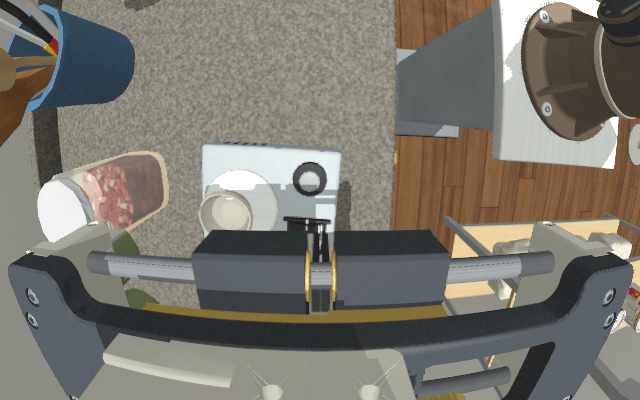

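Run:
```python
from h import *
c=capture("wrist")
s1=dict(tcp_pos=np.array([.4355,.23945,.2265]),eef_rot=[-180,-.01,-90.058]); s2=get_state()
w1=lambda x,y:wray(c,s1,(195+x/4,85+y/4))
print("crown",atz(w1(511,435),.06)); 
a,b,p,q=[atz(w1(*v),.057) for v in((413,353),(620,367),(404,495),(604,511))]
print("cheeks",a,b,p,q,"mean",(a+b+p+q)/4, "yaw",[np.degrees(np.arctan2(*(u-v)[1::-1])) for u,v in((a,b),(p,q))])
print("marks",atz(w1(517,363),.057),atz(w1(505,508),.057))
print("button",tri(w1(533,173),wray(c,s2,(309.5,180.5))),atz(w1(533,173),.065))
sc=capture("scene");sd=capture("side")
f=lambda P:[np.round((lambda T,K,v:(K@(np.linalg.inv(T)@np.r_[v,1])[:3])) (np.array(k["world_from_camera"]),np.array(k["mtx"]),np.array(P))/1,4) for k in(sc,sd)]
for P in([.434,.249,.06],[.4285,.1785,.065]):
  print([v[:2]/v[2] for v in f(P)])
```

```text
crown [0.43358253 0.2498635  0.06      ]
cheeks [0.460003   0.22775065 0.057     ] [0.40405998 0.23162474 0.057     ] [0.4632698  0.26781187 0.057     ] [0.40757267 0.27254457 0.057     ] mean [0.43372636 0.24993296 0.057     ] yaw [np.float64(-3.961440087600321), np.float64(-4.856868709266095)]
marks [0.43195852 0.2305734  0.057     ] [0.43520353 0.2716059  0.057     ]
button (array([0.42788402, 0.17916384, 0.06425956]), np.float64(0.00023720561890313847)) [0.42801466 0.17909377 0.065     ]
[array([247.99436148, 270.60088388]), array([272.68927445, 181.6884858 ])]
[array([282.56980753, 251.08603849]), array([276.28255447, 189.23016797])]
```

The crown is at (0.4335, 0.250) and fits the 0.060 height. The button is at (0.428, 0.179, 0.064), which is 71 mm away as it should be, and the yaw is about −4.5°. I'll come down about 8 mm in front of the crown.

Request:
{"name": "jog_arm", "arguments": {"moves": [[[-3.6, -0.5, 0], 0, 0], [[-3.5, -0.5, 0], 0, 0], [[0, 0, 0], 4.5, 0], [[0, 0, 5], 0, 0], [[0, 0, 5], 0, 0], [[0, 0, 4], 0, 0], [[0, 0, 3], 0, 0], [[0, 0, 0], 0, 0], [[0, 0, 0], 0, 0], [[0, 0, 0], 0, 0]]}}

```text
time_s: 4.62
tcp_pos: [0.4257, 0.2519, 0.078]
eef_rot: [-179.9, 0.1, -94.5]
contact_force: [0.5, -0.3, -0.4]
gripper_width: 0.0002
gripper_force: 0.0
```

Request:
{"name": "jog_arm", "arguments": {"moves": [[[0, 0, 0.5], 0, 0], [[0, 0, 0.2], 0, 0], [[0, 0, 0], 0, 0], [[0, 0, 0], 0, 0]]}}

```text
time_s: 5.12
tcp_pos: [0.425, 0.251, 0.0696]
eef_rot: [-180.0, 0.0, -94.5]
contact_force: [-0.6, -0.2, 0.2]
gripper_width: 0.0006
gripper_force: 0.0
```

Request:
{"name": "jog_arm", "arguments": {"moves": [[[0, 0, 0.4], 0, 0], [[0, 0, 0.3], 0, 0], [[0, 0, 0.2], 0, 0], [[0, 0, 0], 0, 0]]}}

```text
time_s: 5.62
tcp_pos: [0.4249, 0.2509, 0.0604]
eef_rot: [180.0, -0.0, -94.5]
contact_force: [-0.9, -0.6, -0.7]
gripper_width: 0.0007
gripper_force: 0.0
```

Request:
{"name": "jog_arm", "arguments": {"moves": [[[0, 0, 0.1], 0, 0], [[0, 0, 0], 0, 0]]}}

```text
time_s: 5.88
tcp_pos: [0.4252, 0.2511, 0.0598]
eef_rot: [-180.0, 0.0, -94.5]
contact_force: [-0.3, -1.1, 3.6]
gripper_width: 0.0007
gripper_force: 1.6
```

Request:
{"name": "jog_arm", "arguments": {"moves": [[[0, 0, 0.05], 0, 0], [[0, 0, 0], 0, 0]]}}

```text
time_s: 6.12
tcp_pos: [0.4253, 0.2511, 0.0597]
eef_rot: [-180.0, 0.0, -94.5]
contact_force: [-1.3, -1.7, 8.3]
gripper_width: 0.0008
gripper_force: 3.9
```

Request:
{"name": "jog_arm", "arguments": {"moves": [[[0, -0.2, 0], 0, 0], [[0, -0.2, 0], 0, 0], [[0, -0.2, 0], 0, 0]]}}

```text
time_s: 6.5
tcp_pos: [0.4313, 0.2507, 0.06]
eef_rot: [-180.0, 0.0, -94.5]
contact_force: [-2.2, -2.9, 12.1]
gripper_width: 0.0006
gripper_force: 6.1
```

Request:
{"name": "jog_arm", "arguments": {"moves": [[[0, -0.25, -0.02], 0, 0], [[0, -0.25, 0], 0, 0]]}}

```text
time_s: 6.75
tcp_pos: [0.4366, 0.2503, 0.0601]
eef_rot: [-179.9, 0.0, -94.5]
contact_force: [0.9, -2.0, 8.3]
gripper_width: 0.0003
gripper_force: 3.8
```

Request:
{"name": "jog_arm", "arguments": {"moves": [[[0, -0.2, 0], 0, 0], [[0, -0.2, 0], 0, 0]]}}

```text
time_s: 7.0
tcp_pos: [0.4406, 0.25, 0.0599]
eef_rot: [-179.9, 0.0, -94.5]
contact_force: [0.3, -2.2, 4.7]
gripper_width: -0.0001
gripper_force: 2.5
```

Request:
{"name": "jog_arm", "arguments": {"moves": [[[0, -0.2, 0], 0, 0], [[0, 0, -0.5], 0, 0], [[0, 0, -4], 0, 0], [[0, 0, -6], 0, 0], [[1, 0, -5], 0, 0], [[0, 0, 0], 0, 0], [[0, 0, 0], 0, 0]]}}

```text
time_s: 7.88
tcp_pos: [0.4406, 0.2395, 0.214]
eef_rot: [180.0, 0.0, -94.5]
contact_force: [0.4, -0.4, -0.7]
gripper_width: 0.0004
gripper_force: 0.0
```

Run:
```python
from h import *
s=get_state();c=capture("wrist");print(s["tcp_pos"],s["eef_rot"],s["contact_force"])
for t,z in(("wheel",.058),("start",.064)):
    for x in regions_of(c,t)[:1]: print(t,x["confidence"],x["pixel"],atz(wray(c,s,x["pixel"]),z))
cv2.imwrite("pics/w3c.png",cv2.resize(c["pixels"][85:235,195:375],None,fx=4,fy=4,interpolation=cv2.INTER_CUBIC))
```

```text
[0.44055389 0.23946214 0.21395036] [ 1.79961864e+02  1.59494533e-02 -9.45192793e+01] [ 0.41607718 -0.44069976 -0.67391489]
wheel 0.94 [324.8, 192.6] [0.43706757 0.24633522 0.058     ]
start 0.88 [327.5, 129.9] [0.42950277 0.18109169 0.064     ]
```

View pics/w3c.png

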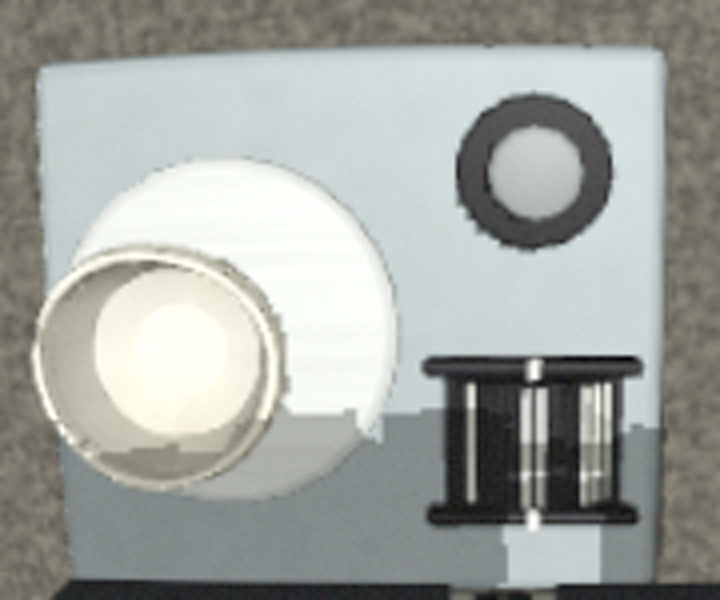

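The double line now stands at the pointer marks (crop (533,370) and (533,518)). Next is the button.

Request:
{"name": "jog_arm", "arguments": {"moves": [[[3, 0.4, 0], 0, 0], [[3, 0.3, 0], 0, 0], [[0, 0, 5], 0, 0], [[0, 0, 5], 0, 0], [[0, 0, 3], 0, 0], [[0, 0, 1.1], 0, 0], [[0, 0, 0], 0, 0], [[0, 0, 0], 0, 0], [[0, 0, 0], 0, 0]]}}

```text
time_s: 9.15
tcp_pos: [0.43, 0.181, 0.0744]
eef_rot: [-179.9, 0.1, -94.5]
contact_force: [0.9, 0.5, -0.6]
gripper_width: 0.0003
gripper_force: 0.0
```

Request:
{"name": "jog_arm", "arguments": {"moves": [[[0, 0, 0.5], 0, 0], [[0, 0, 0.3], 0, 0], [[0, 0, 0.2], 0, 0], [[0, 0, 0], 0, 0], [[0, 0, 0], 0, 0]]}}

```text
time_s: 9.78
tcp_pos: [0.4304, 0.1812, 0.0657]
eef_rot: [-179.9, 0.1, -94.4]
contact_force: [-8.5, -1.7, 31.3]
gripper_width: 0.0005
gripper_force: 15.8
```

Request:
{"name": "jog_arm", "arguments": {"moves": [[[0, 0, -0.25], 0, 0], [[0, 0, 0], 0, 0]]}}

```text
time_s: 10.02
tcp_pos: [0.4302, 0.1812, 0.0665]
eef_rot: [-179.9, 0.1, -94.5]
contact_force: [-0.0, 1.1, 4.8]
gripper_width: 0.0002
gripper_force: 2.3
```

Request:
{"name": "jog_arm", "arguments": {"moves": [[[0, 0, -0.2], 0, 0], [[0, 0, 0], 0, 0]]}}

```text
time_s: 10.28
tcp_pos: [0.4301, 0.1811, 0.0681]
eef_rot: [-179.9, 0.1, -94.5]
contact_force: [1.9, 2.0, 4.2]
gripper_width: 0.0003
gripper_force: 1.9
```

Request:
{"name": "jog_arm", "arguments": {"moves": [[[0, 0, -0.2], 0, 0], [[0, 0, 0], 0, 0]]}}

```text
time_s: 10.52
tcp_pos: [0.4294, 0.1804, 0.0697]
eef_rot: [180.0, -0.0, -94.5]
contact_force: [2.1, 1.3, 2.5]
gripper_width: 0.0003
gripper_force: 1.4
```

The force came off along a spring curve (4.8, 4.2, 2.5 N over 3 mm) above a hard stop at 0.0657. So the button was fully down, with its top at about 0.072. I'll lift clear and check.

Request:
{"name": "jog_arm", "arguments": {"moves": [[[0, 0, -1], 0, 0], [[0, 0, -4], 0, 0], [[0, 0, -5], 0, 0], [[-3, -0.3, -5], 0, 0], [[-3, -0.4, 0], 0, 0], [[0, 0, 0], 0, 0], [[0, 0, 0], 0, 0], [[0, 0, 0], 0, 0]]}}

```text
time_s: 11.52
tcp_pos: [0.4406, 0.2387, 0.219]
eef_rot: [179.9, -0.1, -94.5]
contact_force: [0.2, 0.4, 0.4]
gripper_width: 0.0004
gripper_force: 0.0
```

Run:
```python
from h import *
s=get_state();c=capture("wrist");print(s["time_s"],s["tcp_pos"],s["eef_rot"],s["contact_force"])
for t,z in(("wheel",.058),("start",.072)):
    for x in regions_of(c,t)[:1]: print(t,x["confidence"],x["pixel"],atz(wray(c,s,x["pixel"]),z))
cv2.imwrite("pics/w4c.png",cv2.resize(c["pixels"][85:235,195:375],None,fx=4,fy=4,interpolation=cv2.INTER_CUBIC))
```

```text
11.525 [0.4405705  0.23872195 0.2189596 ] [ 1.79925102e+02 -9.28958850e-02 -9.45230895e+01] [0.21503141 0.39726076 0.37453804]
wheel 0.7 [326.4, 193.3] [0.43533816 0.24747406 0.058     ]
```

View pics/w4c.png

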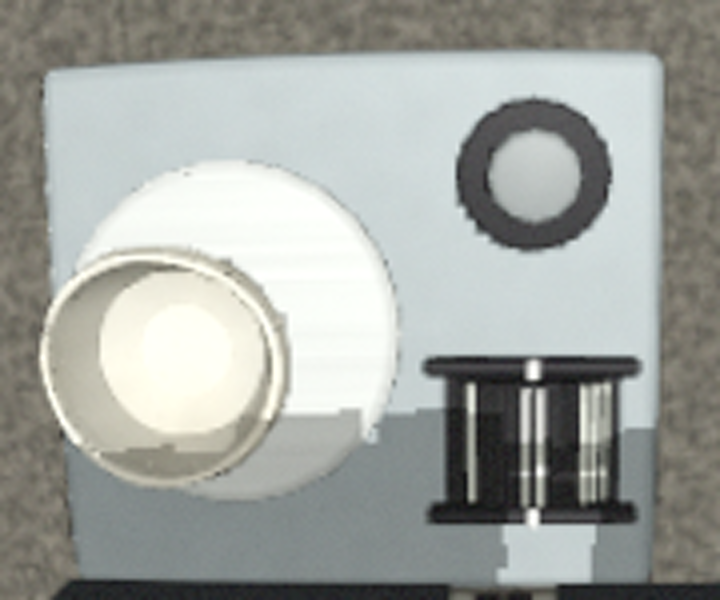

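The double line is still at the marks, with the button back up and the plate and pot unmoved. Handing in.

```bash
python3 -c "
from plant import close_job
print(close_job())"
```

```text
the job is handed in; nothing more can be done
None
```

I rolled the wheel one click to the double line, then pressed the start button fully and let it spring back; the last picture shows the plate and pot still in place, and the job is handed in (no verdict was returned).

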